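Load a printer paper roll and set its brake

ROBOT

A 6-joint arm with a two-finger parallel gripper is mounted at the origin on the work surface. World frame = base frame: x ahead of the robot, y to its left, z up, the work surface at z = 0. Lengths are in mm, angles in rad, forces in N, time in s.
With the tool pointing down it reaches from about 350 to 800 mm from the base axis. Payload 7.3 kg.
Tool frame: the origin (TCP) lies at the very end of the fingers, on their centre line; the grasp point (between the pads) lies 19 mm behind it (bot.pinch_z is the distance from the TCP to the grasp point, in mm); z points along the fingers, y is the line along which they close (so a half turn about z gives the same grasp; the last joint's range is limited). The gripper opens to 85 mm and grips with 20 to 120 N. Pads are 22 mm wide; open, the fingers measure 114 mm over their backs; the gripper's body (76 mm by 85 mm) begins 54 mm behind the grasp point. The pads swing forward as they close: fully open they stand 13 mm farther back than shut.
Start: joints at [1.192, 0.342, 1.524, -0, 1.275, -0.146], TCP at [121.102, 510.861, 231.322] pointing down, gripper open.
Joint ranges: [-2.53, 2.53], [-0.77, 2.02], [0.04, 2.7], [-1, 4.14], [0.28, 2.66], [-3.11, 3.11]. Speed limits (rad/s): [2.57, 2.57, 3.14, 3.14, 3.14, 3.14].

INTERFACE

Orientations are given as a rotation vector (axis times angle).
In Python, from bench import sensors, vision, bot gives the robot as it stands.
- The arm moves only by the tool servo_tool, never from a script. Its argument "series" is a list of rows, each an object of numbers: "grip": the opening, from -1 (shut) to 1 (fully open); "x", "y", "z": the shift along the tool's x, y, z scaled (see below); "rx", "ry", "rz": the turn, a rotation vector about the tool's x, y, z scaled (see below). In form: [{"grip": .., "x": .., "y": .., "z": .., "rx": .., "ry": .., "rz": ..}, ...]. A call has 1 to 10 rows; each row is the pose to reach, as a shift and turn from the pose commanded when the call began, along the tool's axes at that moment, turning the shorter way round; what a row does not reach only later rows make up. The controller multiplies each number of a shift by 0.2 m and each number of a turn by pi rad. A row lasts 1/12 s, in which the tool goes at most 41.7 mm and 7.16 degrees, less where a joint would pass 70% of its speed; a pose out of reach is approached as far as the arm can. A call with a number of a shift or a turn outside -1 to 1 is refused whole. A call with a gripper value outside its range is refused whole. The fingers move at their own pace and stop on an object; "newtons" is the grip in N (left out, the last holds). Time passes only in rows, so rows that repeat a pose let the fingers close. It gives the time, the measured TCP pose, the force, the opening and the grip force at its end, in the units of the state.
- sensors.state(): the state, without advancing time (a new reading comes with each control period).
- vision.capture(name): name is "scene" or "side" or "wrist"; returns (picture, depth): 400x640x3 uint8, blue, green, red; 400x640 float32, mm along the optical axis (not along the pixel's ray), 0 where there is no reading.
- vision.calibration(name): a dict with "intrinsics" (3x3 intrinsics, pixels), "dist_coeffs" ([k1, k2, p1, p2, k3] as OpenCV has them; the pictures are not rectified), "rvec" (rotation vector, rad) and "tvec" (3), from world to camera coordinates, as OpenCV has them. Camera axes: x right, y down, z forward; pixel columns grow to the right and rows downward; lengths in mm; the calibration is good to about 2 mm. A picture is of the moment at which its call begins: read the wrist's pose just before it. calibration takes no time and is no camera call; for the wrist camera it gives the pose at the moment of the call.
- bot.close_job(): hands the job in; it is judged then, once.
The state is a dict: "t": time; "qpos": joint angles; "qvel": joint speeds; "effort": joint torques, N m; "tcp_pos": TCP position; "ee_rot": TCP orientation; "contact_force": force on the tool from outside, world axes, zero at the start; "ft_torque": the same for the moment, N m; "grip_width": opening from 0.0 (shut) to 1.0 (fully open); "finger_force": force on a finger pad.
Only numpy, scipy, OpenCV 4.12 (cv2) and the standard library are available. Lean on these libraries where they do the work, as an engineer would, in place of code of your own. Each camera call takes 0.05 s, during which the arm holds its last target. There are 200 camera calls.

TASK

Load the fresh paper roll on the clinic trolley: slide the thick roll straight up off its storage post and stand it upright in the roll holder, centred in front of the upright stop plate and close to it, then let go of it. Turn the holder's round knob clockwise (seen from above) until the brake pad touches the roll and has it snug against the stop plate, then give the knob a quarter of a turn more and let go. Leave the thin, nearly used roll on its post and the other things where they are.

Things in the scene. Friction and masses are not known exactly. Their poses are not given: they have to be found in the camera images.
- full_roll: Fresh roll of white printer paper on a cardboard core: 56 mm outside diameter, 110 mm tall, 26 mm bore, about 220 g, rigid; the thicker of the two rolls. It stands upright on the storage stand with one of the two posts (16 mm diameter) loosely in its bore. Origin: centre of its underside; z is its axis. Grip it across its outside, near the top.
- used_roll: Nearly used roll: 38 mm outside diameter, 110 mm tall, 26 mm bore, about 80 g; on the other post. To be left there. Origin: centre of its underside.
- stand: Storage stand, fixed: white board 240 x 100 x 12 mm, long along its own x, with two steel posts of 16 mm diameter at x = -60 and x = +60 mm, whose tips are 72 mm above the table (60 mm above the board). Origin: centre of its underside on the table. Either roll may be on either post.
- holder: Fixed roll holder: base plate 110 x 225 x 10 mm, long along own y. Near its -y end an upright steel stop plate (90 mm wide along x, 8 mm thick, top 55 mm above the table); near its +y end a grey housing (64 x 70 mm, top 50 mm) bears the knob. Between them a black pad slides along y. Origin: on the table, midway along the plate; seat point at own y = -60 mm, knob axis at y = +65 mm.
- seat (a point): Point on the base plate's top (10 mm above the table) where the centre of the full roll's underside lies when the roll is centred and touches the stop plate, whose face is 28 mm away on the -y side; pad and knob are on the +y side (axes as the holder's). The roll is best set down about 3 mm to the +y side of this point, to clear the stop; the pad then pushes it home.
- knob_grip (a point): Point on the knob's vertical axis at the height to grip it, 80 mm above the table. The knob is a black fluted round knob, 50 mm diameter, 36 mm tall (from 56 to 92 mm above the table), with a white mark on its top; it does not rise or sink as it turns. Friction about 0.08 N m holds it where it is left.
- knob (a joint): Turn of the knob, rad, growing clockwise from above, 0 to 8.2. It drives the pad by rack and pinion, 30 mm per turn (4.77 mm per rad), towards the stop plate. At 0 the pad's face is 50 mm from the seat point; it meets a full roll that is against the stop at 4.61 rad. It starts somewhere from 1.45 to 2.7 rad (pad 9 to 15 mm short of a seated roll).
- pad_face (a point): Centre of the brake pad's front face, 35 mm above the table, facing the holder's own -y. The pad is black rubber, 34 mm wide, 38 mm tall, its top 54 mm above the table.
- pad (a joint): How far the pad is pushed back against its spring on the rack, m, 0 (free) to 0.017; spring 1200 N/m. Once the roll is snug against the stop, each rad of the knob adds 4.77 mm, a quarter turn 7.5 mm (9 N).
- gel_bottle: Bystander: white bottle with a blue cap, 64 mm diameter, 170 mm tall. Origin: centre of its underside.
- glove_box: Bystander: white glove carton with a blue band, 90 x 200 x 75 mm. Origin: centre of its underside.
- mouse: Bystander: black round trackball-type mouse, 62 mm diameter, 34 mm tall. Origin: centre of its underside.
There are look-alikes about, which are no part of the job. What is shaped like the full_roll but purple or red is not meant.

How it is judged:
By the outcome, as a careful person would: the job done as asked, in the order asked, and still so for the second after the job is handed in, with the robot touching nothing.
It also fails if it takes over 67 s, if anything falls off the work surface, if the arm or the gripper's body presses on something with over 40 N, if the wrist force passes 120 N, or if a joint passes its speed limit or range.

## Working session

There is one attempt and no reset: what is moved stays moved. The work goes in short steps, Python scripts to look and compute and a tool call to move; the robot and the scene stay as the last step left them, time stands still between calls to the robot, and variables do not carry over. Pictures are saved under pics/ and viewed, at most 10 in all, crops included, and the job is handed in when it is done.

Besides the shell and the picture viewer there is one more tool, called after "Call:" as a command line: name --argument value ..., lists and objects as JSON in quotes. servo_tool: Moves the arm, as the interface text tells. Its arguments: {"type":"object","properties":{"series":{"type":"array","items":{"type":"object","properties":{"grip":{"type":"number"},"x":{"type":"number","minimum":-1,"maximum":1},"y":{"type":"number","minimum":-1,"maximum":1},"z":{"type":"number","minimum":-1,"maximum":1},"rx":{"type":"number","minimum":-1,"maximum":1},"ry":{"type":"number","minimum":-1,"maximum":1},"rz":{"type":"number","minimum":-1,"maximum":1}}}},"newtons":{"type":"number"}},"required":["series"]}

```bash
mkdir -p pics
cat > h.py <<'E'
import numpy as np, cv2
from bench import sensors, vision, bot
def cloud(name):
    im,d=vision.capture(name); c=vision.calibration(name); K=np.array(c["intrinsics"],float); D=np.array(c["dist_coeffs"],float)
    R=cv2.Rodrigues(np.array(c["rvec"],float))[0]; t=np.array(c["tvec"],float).ravel()
    v,u=np.mgrid[0:im.shape[0],0:im.shape[1]]
    n=cv2.undistortPoints(np.stack([u,v],-1).reshape(-1,1,2).astype(float),K,D).reshape(im.shape[0],im.shape[1],2)
    P=np.dstack([n[...,0]*d,n[...,1]*d,d])
    W=(P-t)@R; W[d==0]=np.nan
    return im,d,W
E
python3 - <<'E'
from h import *
s=sensors.state(); print({k:np.round(v,3).tolist() for k,v in s.items()}, bot.pinch_z)
for n in ("scene","side"):
    im,d,W=cloud(n); cv2.imwrite(f"pics/{n}0.png",im); np.savez(f"{n}0.npz",im=im,W=W)
    print(n,{k:np.round(v,3).tolist() for k,v in vision.calibration(n).items()})
E
```

```text
{'t': 0.0, 'qpos': [1.192, 0.343, 1.525, -0.0, 1.275, -0.146], 'qvel': [-0.001, -0.0, 0.001, -0.001, 0.001, -0.001], 'effort': [-0.001, -43.368, -24.601, -0.0, 0.008, 0.0], 'tcp_pos': [120.928, 510.432, 230.603], 'ee_rot': [-0.365, -3.12, 0.002], 'contact_force': [1.441, 0.14, -0.454], 'ft_torque': [0.022, 0.011, 0.092], 'finger_force': 0.0, 'grip_width': 1.001} 18.700000000000003
scene {'intrinsics': [[517.332, 0.0, 317.217], [0.0, 517.332, 199.372], [0.0, 0.0, 1.0]], 'dist_coeffs': [-0.114, 0.0, 0.0, 0.0, 0.0], 'rvec': [0.698, 2.718, -0.958], 'tvec': [522.36, -106.163, 1378.35]}
side {'intrinsics': [[481.84, 0.0, 312.541], [0.0, 481.84, 201.146], [0.0, 0.0, 1.0]], 'dist_coeffs': [-0.047, 0.0, 0.0, 0.0, 0.0], 'rvec': [0.383, -2.636, 1.357], 'tvec': [526.898, 194.863, 962.51]}
```

View pics/scene0.png

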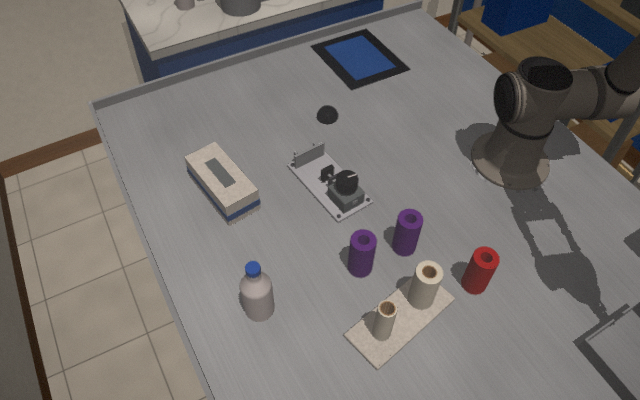

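View pics/side0.png

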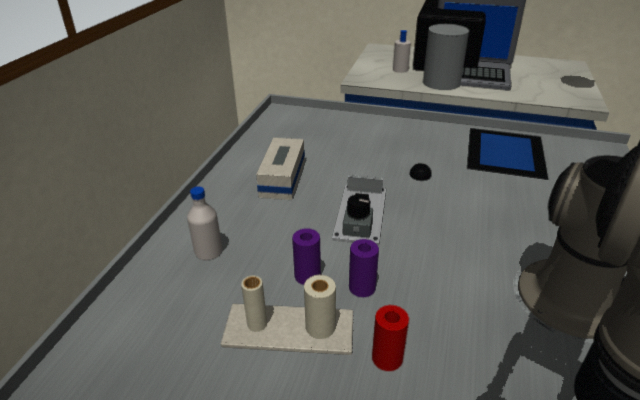

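The scene picture shows the white thick roll at (426,285), with the thin one at (385,318). The purple look-alikes are at (362,253) and (407,232), and the red one is at (480,270). The holder is at (330,180), its knob at (346,182) and the stop plate at (309,155). I choose the thick white roll, side (320,307).

```bash
cat > m.py <<'E'
from h import *
def mec(p):
    (c,r)=cv2.minEnclosingCircle(p.astype(np.float32)); return np.round(c,1),round(r,1)
Z={n:np.load(f"{n}0.npz") for n in("scene","side")}
def box(n,u0,u1,v0,v1,z0,z1):
    W=Z[n]["W"][v0:v1,u0:u1].reshape(-1,3); k=(W[:,2]>z0)&(W[:,2]<z1); return W[k]
for n,b in (("scene",(405,450,255,315)),("side",(300,342,270,345))):
    p=box(n,*b,112,135); print("full top",n,len(p),np.median(p[:,2]),mec(p[:,:2])," bounds",np.percentile(p,[1,99],axis=0).round(1).tolist())
for n,b in (("scene",(370,402,292,345)),("side",(238,270,272,335))):
    p=box(n,*b,112,135); print("used top",n,len(p),np.median(p[:,2]),mec(p[:,:2]))
for n,b in (("scene",(325,375,165,215)),("side",(335,385,185,240))):
    p=box(n,*b,86,100); print("knob top",n,len(p),np.median(p[:,2]),mec(p[:,:2]))
    p=box(n,*b,44,56); print("housing",n,len(p),cv2.minAreaRect(p[:,:2].astype(np.float32)))
for n,b in (("scene",(285,330,140,172)),("side",(340,390,170,195))):
    p=box(n,*b,40,60); print("stop",n,len(p),cv2.minAreaRect(p[:,:2].astype(np.float32)))
for n,b in (("scene",(280,380,140,222)),("side",(325,395,170,245))):
    p=box(n,*b,6,15); print("plate",n,len(p),cv2.minAreaRect(p[:,:2].astype(np.float32)))
for n,b in (("scene",(335,462,275,370)),("side",(215,360,300,355))):
    p=box(n,*b,8,17); print("stand",n,len(p),cv2.minAreaRect(p[:,:2].astype(np.float32)))
for n,b in (("scene",(390,425,205,258)),("scene",(345,380,228,280)),("scene",(460,500,245,295))):
    p=box(n,*b,100,122); print("decoy",len(p),mec(p[:,:2]))
a=cv2.resize(Z["scene"]["im"][130:350,280:460],None,fx=2.2,fy=2.2,interpolation=cv2.INTER_CUBIC)
b=cv2.resize(Z["side"]["im"][165:350,220:400],None,fx=2.2,fy=2.2,interpolation=cv2.INTER_CUBIC)
h=max(a.shape[0],b.shape[0]); f=lambda i:cv2.copyMakeBorder(i,0,h-i.shape[0],0,0,cv2.BORDER_CONSTANT)
cv2.imwrite("pics/crop1.png",np.hstack([f(a),f(b)]))
E
python3 m.py
```

```text
full top scene 550 122.55537806336099 (array([469. , 223.4]), 29.8)  bounds [[442.9, 196.4, 112.5], [496.8, 250.3, 127.0]]
full top side 609 121.5227101053176 (array([468.3, 223.4]), 28.9)  bounds [[440.9, 197.7, 112.5], [493.5, 250.2, 124.6]]
used top scene 239 121.977021881156 (array([586.1, 248.8]), 20.0)
used top side 276 120.66515765234007 (array([584.2, 248.9]), 19.7)
knob top scene 305 92.10365518950015 (array([469.5, -89.8]), 27.3)
housing scene 398 ((472.17974853515625, -113.10429382324219), (63.897789001464844, 121.30644226074219), 6.5124735832214355)
knob top side 257 91.33320365148445 (array([468.2, -89.2]), 27.4)
housing side 316 ((470.33221435546875, -113.42570495605469), (63.85686492919922, 121.9294662475586), 6.939843654632568)
stop scene 266 ((474.77520751953125, -223.81414794921875), (86.83616638183594, 111.28026580810547), 27.868812561035156)
stop side 242 ((476.06524658203125, -227.24395751953125), (83.7667007446289, 109.47452545166016), 26.107585906982422)
plate scene 1557 ((467.2254638671875, -171.63043212890625), (273.310546875, 245.98117065429688), 63.5419807434082)
plate side 1170 ((475.0310363769531, -157.01278686523438), (110.32884216308594, 226.84510803222656), 6.005566120147705)
stand scene 3320 ((537.3363037109375, 195.79534912109375), (241.70863342285156, 184.3195037841797), 12.352869987487793)
stand side 4120 ((526.4708862304688, 236.515625), (240.6087646484375, 103.32010650634766), 12.09030532836914)
decoy 431 (array([419.8,  89. ]), 30.1)
decoy 460 (array([537.6,  89. ]), 28.8)
decoy 490 (array([338. , 248.1]), 29.0)
```

View pics/crop1.png

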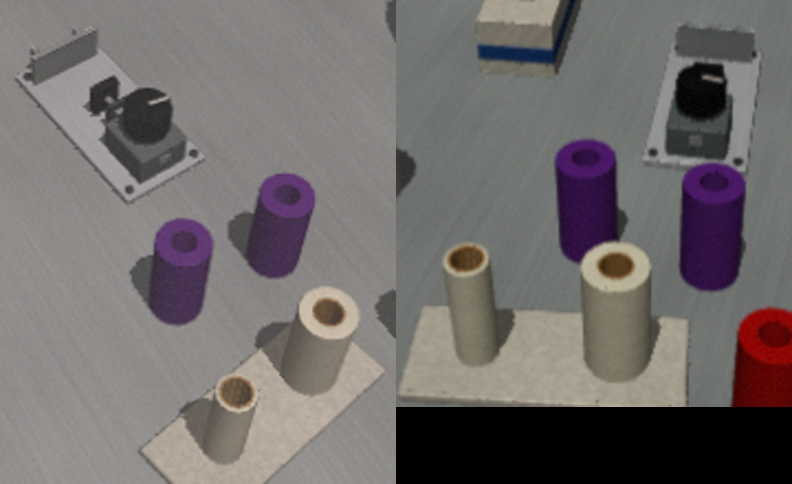

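The crop shows the thick cream-white roll with its cardboard bore on the stand, at about (325,340) in the left half and (617,310) in the right half. Beside it stands the thin roll, at (232,420) left. The measured top is z≈122, radius ≈28 at (468.5,223.5), and it fits the stand's post pattern, so the choice is confirmed. I'll move towards it now.

Call:
servo_tool --series '[{"grip": 1, "x": -0.3, "y": -0.15, "rz": 0.03}, {"grip": 1, "x": -0.5, "y": -0.25, "rz": 0.06}, {"grip": 1, "x": -0.7, "y": -0.35, "rz": 0.1}, {"grip": 1, "x": -0.9, "y": -0.45, "rz": 0.14}, {"grip": 1, "x": -1, "y": -0.5, "rz": 0.18}, {"grip": 1, "x": -1, "y": -0.5, "rz": 0.2}, {"grip": 1, "x": -1, "y": -0.5, "rz": 0.2}]'

```text
validation failed for argument at $.se...
```

```bash
cat >> h.py <<'E'
def to(x,y,z,deg):
    """scaled tool-frame shift and turn to a pointing-down pose whose closing line is at deg in world"""
    s=sensors.state(); R=cv2.Rodrigues(np.array(s["ee_rot"],float))[0]
    d=R.T@(np.array([x,y,z])-s["tcp_pos"]); a=np.radians(deg)
    T=np.array([[-np.sin(a),np.cos(a),0],[np.cos(a),np.sin(a),0],[0,0,-1]]).T
    G=R.T@T; r=cv2.Rodrigues(G)[0].ravel()
    print("t",round(s["t"],2),"tcp",np.round(s["tcp_pos"],1),"q",np.round(s["qpos"],2),"yaw",np.degrees(np.arctan2(R[1,1],R[0,1])).round(1),"tilt",np.degrees(np.arccos(-R[2,2])).round(2),"F",np.round(s["contact_force"],1),"grip",round(s["grip_width"],3),round(s["finger_force"],1))
    print("xyz",np.round(d/200,3),"rxyz",np.round(r/np.pi,4))
E
sed -i '/^a=cv2/,$d' m.py
python3 - <<'E'
from h import *
to(468.5,223.5,231,6)
Z={n:np.load(f"{n}0.npz") for n in("scene","side")}
e=np.radians(6.0); ex=np.array([np.cos(e),np.sin(e)]); ey=np.array([-ex[1],ex[0]])
o=np.array([475,-157.])
for n in Z:
    W=Z[n]["W"].reshape(-1,3); L=np.c_[(W[:,:2]-o)@ex,(W[:,:2]-o)@ey,W[:,2]]
    L=L[(abs(L[:,0])<75)&(abs(L[:,1])<135)]
    def rep(t,z0,z1,y0,y1):
        p=L[(L[:,2]>z0)&(L[:,2]<z1)&(L[:,1]>y0)&(L[:,1]<y1)]
        if len(p)<5: print(n,t,len(p)); return
        print(n,t,len(p),"x",np.percentile(p[:,0],[1,50,99]).round(1),"y",np.percentile(p[:,1],[1,10,50,90,99]).round(1),"slope deg",np.degrees(np.polyfit(p[:,0],p[:,1],1)[0]).round(1))
    rep("stop",20,52,-115,-80); rep("stoptop",53,58,-115,-75); rep("pad",20,56,-75,10); rep("housing",47,52,20,110); rep("knobtop",90,95,20,110); rep("plate",8,12.5,-130,130)
E
```

```text
t 0.1 tcp [121.  510.5 230.7] q [ 1.19  0.34  1.52 -0.    1.28 -0.15] yaw 76.7 tilt 0.08 F [-0.1  0.3  0.1] grip 0.996 0.0
xyz [-2.022 -0.996 -0.   ] rxyz [-4.000e-04  2.000e-04  3.926e-01]
scene stop 282 x [-44.    3.2  45.8] y [-111.6  -90.3  -86.3  -84.1  -82.4] slope deg 0.1
scene stoptop 90 x [-41.2   2.6  44.8] y [-95.3 -93.1 -88.8 -85.  -82.9] slope deg -0.0
scene pad 148 x [-14.8   5.4  18.7] y [-15.4 -12.7  -5.3  -2.4   4.2] slope deg -2.7
scene housing 218 x [-28.6  17.   33. ] y [ 20.9  41.7  87.1 101.  103.7] slope deg -29.3
scene knobtop 233 x [-22.7   1.   24.7] y [45.1 50.6 68.9 85.9 92.5] slope deg 1.5
scene plate 1076 x [-52.8  26.7  56.1] y [-106.7  -79.6  -21.3  102.2  111.1] slope deg 10.4
side stop 364 x [-44.4  -1.2  43. ] y [-109.9  -88.7  -86.1  -83.   -81. ] slope deg 0.0
side stoptop 67 x [-43.9   1.7  43.8] y [-94.1 -92.2 -87.1 -84.  -83. ] slope deg 0.1
side pad 23 x [-16.4  -6.3  15.5] y [-17.  -15.2 -11.   -6.8  -5.6] slope deg -2.2
side housing 235 x [-31.3  -5.8  30.9] y [ 39.1  59.2  87.8 100.6 104.1] slope deg 8.8
side knobtop 199 x [-23.7  -1.   22.2] y [47.4 53.5 69.8 86.3 91.9] slope deg 0.6
side plate 947 x [-54.6 -21.4  53.8] y [-103.8  -82.1   12.9  102.2  111.4] slope deg 7.1
```

Call:
servo_tool --series '[{"grip": 1.0, "x": -0.3, "y": -0.15, "z": 0.0, "rx": 0.0, "ry": 0.0, "rz": 0.03}, {"grip": 1.0, "x": -0.5, "y": -0.25, "z": 0.0, "rx": 0.0, "ry": 0.0, "rz": 0.06}, {"grip": 1.0, "x": -0.7, "y": -0.35, "z": 0.0, "rx": 0.0, "ry": 0.0, "rz": 0.1}, {"grip": 1.0, "x": -0.9, "y": -0.45, "z": 0.0, "rx": 0.0, "ry": 0.0, "rz": 0.14}, {"grip": 1.0, "x": -1.0, "y": -0.5, "z": 0.0, "rx": 0.0, "ry": 0.0, "rz": 0.18}, {"grip": 1.0, "x": -1.0, "y": -0.5, "z": 0.0, "rx": 0.0, "ry": 0.0, "rz": 0.2}, {"grip": 1.0, "x": -1.0, "y": -0.5, "z": 0.0, "rx": 0.0, "ry": 0.0, "rz": 0.2}]'

```text
t: 0.68
tcp_pos: [295.0, 365.2, 231.1]
ee_rot: [1.322, 2.849, -0.001]
contact_force: [0.5, 0.5, 0.8]
grip_width: 1.002
finger_force: 0.0
```

```bash
python3 -c "
from h import *
to(468.5,223.5,200,6)"
```

```text
t 0.68 tcp [295.  365.2 231.1] q [ 0.73  0.24  1.67 -0.    1.23  0.03] yaw 40.2 tilt 0.05 F [0.5 0.5 0.8] grip 1.002 0.0
xyz [-1.101  0.204  0.156] rxyz [-0.      0.0003  0.1902]
```

Call:
servo_tool --series '[{"grip": 1.0, "x": -0.2, "y": 0.04, "z": 0.0, "rx": 0.0, "ry": 0.0, "rz": 0.04}, {"grip": 1.0, "x": -0.4, "y": 0.08, "z": 0.0, "rx": 0.0, "ry": 0.0, "rz": 0.08}, {"grip": 1.0, "x": -0.6, "y": 0.12, "z": 0.0, "rx": 0.0, "ry": 0.0, "rz": 0.12}, {"grip": 1.0, "x": -0.8, "y": 0.15, "z": 0.0, "rx": 0.0, "ry": 0.0, "rz": 0.15}, {"grip": 1.0, "x": -0.95, "y": 0.18, "z": 0.0, "rx": 0.0, "ry": 0.0, "rz": 0.18}, {"grip": 1.0, "x": -1.0, "y": 0.2, "z": 0.0, "rx": 0.0, "ry": 0.0, "rz": 0.19}, {"grip": 1.0, "x": -1.0, "y": 0.2, "z": 0.0, "rx": 0.0, "ry": 0.0, "rz": 0.19}, {"grip": 1.0, "x": -1.0, "y": 0.2, "z": 0.0, "rx": 0.0, "ry": 0.0, "rz": 0.19}]'

```text
t: 1.35
tcp_pos: [452.5, 242.6, 230.8]
ee_rot: [-2.089, -2.344, 0.001]
contact_force: [0.7, 1.1, -0.3]
grip_width: 1.0
finger_force: 0.0
```

```bash
python3 -c "
from h import *
im,d=vision.capture('wrist'); cv2.imwrite('pics/w1.png',im)
to(468.5,223.5,82,6)"
```

```text
t 1.4 tcp [452.  242.9 231. ] q [0.34 0.32 1.56 0.   1.27 0.23] yaw 6.7 tilt 0.08 F [ 0.2 -0.8 -0.5] grip 0.999 0.0
xyz [-0.106  0.072  0.745] rxyz [-0.0004 -0.0002  0.0036]
```

View pics/w1.png

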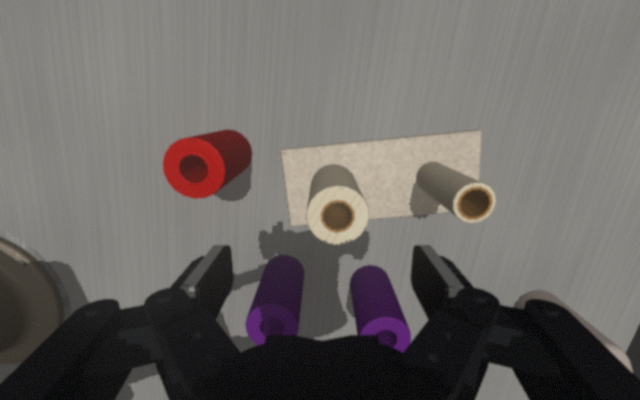

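The wrist view shows the white roll's top at (337,213) between and ahead of the fingertips at (220,270) and (430,270). The thin roll is at (474,203) and the red one at (195,168), both well clear. Next I centre over the roll and go down.

Call:
servo_tool --series '[{"grip": 1.0, "x": -0.106, "y": 0.072, "z": 0.0, "rx": 0.0, "ry": 0.0, "rz": 0.004}, {"grip": 1.0, "x": -0.106, "y": 0.072, "z": 0.1, "rx": 0.0, "ry": 0.0, "rz": 0.004}, {"grip": 1.0, "x": -0.106, "y": 0.072, "z": 0.25, "rx": 0.0, "ry": 0.0, "rz": 0.004}, {"grip": 1.0, "x": -0.106, "y": 0.072, "z": 0.4, "rx": 0.0, "ry": 0.0, "rz": 0.004}, {"grip": 1.0, "x": -0.106, "y": 0.072, "z": 0.5, "rx": 0.0, "ry": 0.0, "rz": 0.004}, {"grip": 1.0, "x": -0.106, "y": 0.072, "z": 0.6, "rx": 0.0, "ry": 0.0, "rz": 0.004}, {"grip": 1.0, "x": -0.106, "y": 0.072, "z": 0.68, "rx": 0.0, "ry": 0.0, "rz": 0.004}, {"grip": 1.0, "x": -0.106, "y": 0.072, "z": 0.745, "rx": 0.0, "ry": 0.0, "rz": 0.004}, {"grip": 1.0, "x": -0.106, "y": 0.072, "z": 0.745, "rx": 0.0, "ry": 0.0, "rz": 0.004}]'

```text
t: 2.15
tcp_pos: [467.0, 223.5, 80.1]
ee_rot: [-2.101, -2.332, 0.007]
contact_force: [-0.9, 0.1, -0.6]
grip_width: 0.997
finger_force: 0.0
```

```bash
python3 -c "
from h import *
to(468.5,223.5,82,6)"
```

```text
t 2.15 tcp [467.  223.5  80.1] q [0.3  0.51 1.74 0.   0.91 0.19] yaw 6.0 tilt 0.3 F [-0.9  0.1 -0.6] grip 0.997 0.0
xyz [-0.001  0.008 -0.01 ] rxyz [-0.0017  0.0002 -0.0002]
```

Call:
servo_tool --newtons 40 --series '[{"grip": -1.0, "x": 0.0, "y": 0.005, "z": 0.0, "rx": 0.0, "ry": 0.0, "rz": 0.0}, {"grip": -1.0, "x": 0.0, "y": 0.005, "z": 0.0, "rx": 0.0, "ry": 0.0, "rz": 0.0}, {"grip": -1.0, "x": 0.0, "y": 0.005, "z": 0.0, "rx": 0.0, "ry": 0.0, "rz": 0.0}, {"grip": -1.0, "x": 0.0, "y": 0.005, "z": 0.0, "rx": 0.0, "ry": 0.0, "rz": 0.0}, {"grip": -1.0, "x": 0.0, "y": 0.005, "z": 0.0, "rx": 0.0, "ry": 0.0, "rz": 0.0}, {"grip": -1.0, "x": 0.0, "y": 0.005, "z": 0.0, "rx": 0.0, "ry": 0.0, "rz": 0.0}, {"grip": -1.0, "x": 0.0, "y": 0.005, "z": 0.0, "rx": 0.0, "ry": 0.0, "rz": 0.0}, {"grip": -1.0, "x": 0.0, "y": 0.005, "z": 0.0, "rx": 0.0, "ry": 0.0, "rz": 0.0}]'

```text
t: 2.82
tcp_pos: [471.1, 222.9, 83.8]
ee_rot: [2.107, 2.33, 0.003]
contact_force: [-2.8, 0.9, 6.6]
grip_width: 0.655
finger_force: 41.9
```

Call:
servo_tool --series '[{"grip": -1.0, "x": 0.0, "y": 0.005, "z": -0.02, "rx": 0.0, "ry": 0.0, "rz": 0.0}, {"grip": -1.0, "x": 0.0, "y": 0.005, "z": -0.06, "rx": 0.0, "ry": 0.0, "rz": 0.0}, {"grip": -1.0, "x": 0.0, "y": 0.005, "z": -0.12, "rx": 0.0, "ry": 0.0, "rz": 0.0}, {"grip": -1.0, "x": 0.0, "y": 0.005, "z": -0.2, "rx": 0.0, "ry": 0.0, "rz": 0.0}, {"grip": -1.0, "x": 0.0, "y": 0.005, "z": -0.3, "rx": 0.0, "ry": 0.0, "rz": 0.0}, {"grip": -1.0, "x": 0.0, "y": 0.005, "z": -0.4, "rx": 0.0, "ry": 0.0, "rz": 0.0}, {"grip": -1.0, "x": 0.0, "y": 0.005, "z": -0.5, "rx": 0.0, "ry": 0.0, "rz": 0.0}, {"grip": -1.0, "x": 0.0, "y": 0.005, "z": -0.6, "rx": 0.0, "ry": 0.0, "rz": 0.0}, {"grip": -1.0, "x": 0.0, "y": 0.005, "z": -0.65, "rx": 0.0, "ry": 0.0, "rz": 0.0}, {"grip": -1.0, "x": 0.0, "y": 0.005, "z": -0.65, "rx": 0.0, "ry": 0.0, "rz": 0.0}]'

```text
t: 3.65
tcp_pos: [473.2, 222.9, 215.1]
ee_rot: [2.105, 2.328, 0.008]
contact_force: [-0.3, -0.2, -1.2]
grip_width: 0.654
finger_force: 42.8
```

```bash
cat > roll.py <<'E'
from h import *
# top ring and side of the white roll in each fixed view, near the tool
def look(zlo,zhi,tag=None):
    s=sensors.state(); c=np.array(s["tcp_pos"])[:2]
    for n in("scene","side"):
        im,d,W=cloud(n)
        hsv=cv2.cvtColor(im,cv2.COLOR_BGR2HSV)
        m=(np.hypot(W[...,0]-c[0],W[...,1]-c[1])<45)&(W[...,2]>zlo)&(W[...,2]<zhi)&(hsv[...,2]>80)
        p=W[m]; print(n,len(p), "x",np.percentile(p[:,0],[2,50,98]).round(1),"y",np.percentile(p[:,1],[2,50,98]).round(1),"z",np.percentile(p[:,2],[1,5,50,95,99]).round(1))
        if tag: cv2.imwrite(f"pics/{tag}_{n}.png",im)
E
python3 -c "
from roll import *
look(60,280,'lift')
to(480.9,-210.5,215,6)
a=cv2.imread('pics/lift_scene.png')[100:340,280:520]; b=cv2.imread('pics/lift_side.png')[120:360,200:440]
cv2.imwrite('pics/lift.png',cv2.resize(np.hstack([a,b]),None,fx=1.6,fy=1.6))"
```

```text
scene 1130 x [448.5 485.9 501.5] y [212.2 239.3 250.1] z [ 65.7 147.  207.7 255.5 257.3]
side 2202 x [440.7 464.9 497.4] y [203.7 243.1 251. ] z [ 67.7 148.5 215.6 252.3 253.3]
t 3.75 tcp [471.8 222.4 212. ] q [0.29 0.35 1.56 0.   1.22 0.19] yaw 5.7 tilt 0.01 F [ 0.3  0.2 -2.5] grip 0.658 42.8
xyz [-2.158 -0.171 -0.015] rxyz [-0.     -0.     -0.0014]
```

View pics/lift.png

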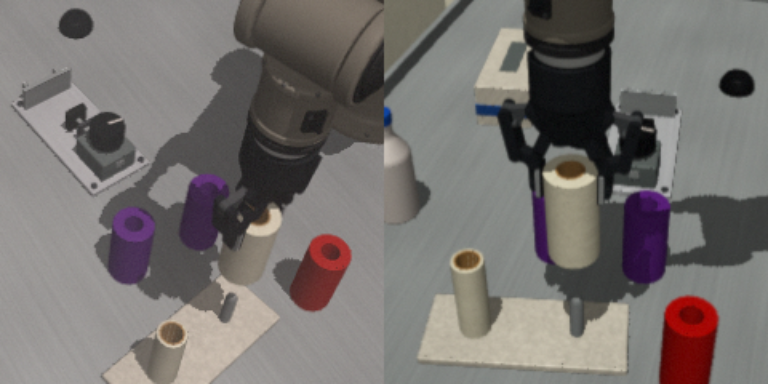

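The crop shows the roll upright in the fingers and clear of its post (bare post at (228,307) left and (577,317) right). The thin roll is still in place. I carry it on to the holder.

Call:
servo_tool --series '[{"grip": -1.0, "x": -0.05, "y": -0.004, "z": 0.0, "rx": 0.0, "ry": 0.0, "rz": 0.0}, {"grip": -1.0, "x": -0.15, "y": -0.012, "z": 0.0, "rx": 0.0, "ry": 0.0, "rz": 0.0}, {"grip": -1.0, "x": -0.27, "y": -0.02, "z": 0.0, "rx": 0.0, "ry": 0.0, "rz": 0.0}, {"grip": -1.0, "x": -0.4, "y": -0.03, "z": 0.0, "rx": 0.0, "ry": 0.0, "rz": 0.0}, {"grip": -1.0, "x": -0.53, "y": -0.04, "z": 0.0, "rx": 0.0, "ry": 0.0, "rz": 0.0}, {"grip": -1.0, "x": -0.66, "y": -0.05, "z": 0.0, "rx": 0.0, "ry": 0.0, "rz": 0.0}, {"grip": -1.0, "x": -0.79, "y": -0.06, "z": 0.0, "rx": 0.0, "ry": 0.0, "rz": 0.0}, {"grip": -1.0, "x": -0.92, "y": -0.07, "z": 0.0, "rx": 0.0, "ry": 0.0, "rz": 0.0}, {"grip": -1.0, "x": -1.0, "y": -0.08, "z": 0.0, "rx": 0.0, "ry": 0.0, "rz": 0.0}]'

```text
t: 4.5
tcp_pos: [475.2, 19.1, 211.0]
ee_rot: [-2.108, -2.327, 0.003]
contact_force: [0.2, 0.1, -1.1]
grip_width: 0.649
finger_force: 42.7
```

Call:
servo_tool --series '[{"grip": -1.0, "x": -0.08, "y": -0.006, "z": 0.0, "rx": 0.0, "ry": 0.0, "rz": 0.0}, {"grip": -1.0, "x": -0.2, "y": -0.015, "z": 0.0, "rx": 0.0, "ry": 0.0, "rz": 0.0}, {"grip": -1.0, "x": -0.33, "y": -0.025, "z": 0.0, "rx": 0.0, "ry": 0.0, "rz": 0.0}, {"grip": -1.0, "x": -0.46, "y": -0.035, "z": 0.0, "rx": 0.0, "ry": 0.0, "rz": 0.0}, {"grip": -1.0, "x": -0.59, "y": -0.045, "z": 0.0, "rx": 0.0, "ry": 0.0, "rz": 0.0}, {"grip": -1.0, "x": -0.72, "y": -0.055, "z": 0.0, "rx": 0.0, "ry": 0.0, "rz": 0.0}, {"grip": -1.0, "x": -0.84, "y": -0.065, "z": 0.0, "rx": 0.0, "ry": 0.0, "rz": 0.0}, {"grip": -1.0, "x": -0.94, "y": -0.075, "z": 0.0, "rx": 0.0, "ry": 0.0, "rz": 0.0}, {"grip": -1.0, "x": -1.0, "y": -0.08, "z": 0.0, "rx": 0.0, "ry": 0.0, "rz": 0.0}]'

```text
t: 5.25
tcp_pos: [479.0, -181.0, 210.8]
ee_rot: [-2.108, -2.326, 0.002]
contact_force: [0.2, 0.2, -2.3]
grip_width: 0.654
finger_force: 42.7
```

```bash
python3 -c "
from h import *
to(481.5,-211,160,6)"
```

```text
t 5.25 tcp [ 479.  -181.   210.8] q [-0.51  0.34  1.59 -0.    1.22 -0.61] yaw 5.6 tilt 0.15 F [ 0.2  0.2 -2.3] grip 0.654 42.7
xyz [-0.151 -0.002  0.254] rxyz [-0.0008 -0.0003 -0.002 ]
```

Call:
servo_tool --series '[{"grip": -1.0, "x": -0.06, "y": -0.002, "z": 0.0, "rx": 0.0, "ry": 0.0, "rz": 0.0}, {"grip": -1.0, "x": -0.12, "y": -0.002, "z": 0.06, "rx": 0.0, "ry": 0.0, "rz": 0.0}, {"grip": -1.0, "x": -0.15, "y": -0.002, "z": 0.16, "rx": 0.0, "ry": 0.0, "rz": -0.002}, {"grip": -1.0, "x": -0.15, "y": -0.002, "z": 0.26, "rx": 0.0, "ry": 0.0, "rz": -0.002}, {"grip": -1.0, "x": -0.15, "y": -0.002, "z": 0.34, "rx": 0.0, "ry": 0.0, "rz": -0.002}, {"grip": -1.0, "x": -0.15, "y": -0.002, "z": 0.36, "rx": 0.0, "ry": 0.0, "rz": -0.002}, {"grip": -1.0, "x": -0.15, "y": -0.002, "z": 0.36, "rx": 0.0, "ry": 0.0, "rz": -0.002}]'

```text
t: 5.83
tcp_pos: [481.9, -207.8, 138.4]
ee_rot: [-2.097, -2.334, 0.001]
contact_force: [0.7, -0.3, -0.4]
grip_width: 0.656
finger_force: 43.0
```

```bash
cat > hol.py <<'E'
from h import *
e=np.radians(6.0); ex=np.array([np.cos(e),np.sin(e)]); ey=np.array([-ex[1],ex[0]]); o=np.array([475.0,-154.3])
def frames(names=("scene","side"),tag=None):
    for n in names:
        im,d,W=cloud(n); hsv=cv2.cvtColor(im,cv2.COLOR_BGR2HSV)
        L=np.dstack([(W[...,:2]-o)@ex,(W[...,:2]-o)@ey,W[...,2]])
        if tag: cv2.imwrite(f"pics/{tag}_{n}.png",im)
        yield n,im,hsv,L
def rep(n,t,p):
    if len(p)<8: print(n,t,len(p)); return
    print(n,t,len(p),"x",np.percentile(p[:,0],[2,50,98]).round(1),"y",np.percentile(p[:,1],[2,10,50,90,98]).round(1),"z",np.percentile(p[:,2],[2,50,98]).round(1))
def near(L,x0,x1,y0,y1,z0,z1): return (L[...,0]>x0)&(L[...,0]<x1)&(L[...,1]>y0)&(L[...,1]<y1)&(L[...,2]>z0)&(L[...,2]<z1)
E
python3 -c "
from hol import *
for n,im,hsv,L in frames(tag='pre'):
    m=near(L,-40,40,-100,-15,60,200)&(hsv[...,2]>75)&(hsv[...,1]<90)
    p=L[m]; rep(n,'roll',p)
    for z in (75,90,105): rep(n,'  slice',p[abs(p[:,2]-z)<5])
    rep(n,'stop',L[near(L,-50,50,-105,-80,20,52)])
s=sensors.state(); q=np.array(s['tcp_pos'])[:2]-o; print('tcp local',q@ex,q@ey)
to(481.5,-211,85,6)
a=cv2.imread('pics/pre_scene.png')[80:270,240:430]; b=cv2.imread('pics/pre_side.png')[90:280,260:450]
cv2.imwrite('pics/pre.png',cv2.resize(np.hstack([a,b]),None,fx=2,fy=2))"
```

```text
scene roll 885 x [-28.7  12.1  33.6] y [-67.4 -52.8 -34.1 -26.9 -25.2] z [ 71.4 138.4 180.2]
scene   slice 55 x [-16.2  16.6  27.2] y [-61.1 -51.2 -32.3 -26.5 -25.2] z [70.2 75.3 79.4]
scene   slice 64 x [-17.8  14.4  28. ] y [-67.8 -53.  -31.2 -26.7 -24.2] z [85.1 90.8 94.8]
scene   slice 71 x [-15.3  15.1  27.8] y [-60.8 -53.1 -32.2 -26.7 -24.8] z [100.3 104.3 109.8]
scene stop 120 x [ 6.1 29.2 45.7] y [-97.6 -92.  -88.7 -86.6 -85.2] z [21.2 36.6 51. ]
side roll 1077 x [-29.2  -1.4  32.6] y [-70.5 -47.4 -32.8 -26.4 -24.6] z [ 72.  137.5 179.6]
side   slice 77 x [-26.9  -1.8  25.4] y [-47.4 -41.  -30.7 -26.4 -24.5] z [70.5 75.8 79.8]
side   slice 79 x [-27.5  -3.2  25.8] y [-52.  -44.4 -30.9 -25.9 -24.3] z [85.4 89.9 94.8]
side   slice 80 x [-27.2  -4.6  26.2] y [-49.5 -44.1 -31.2 -26.6 -24.6] z [100.4 104.9 109.7]
side stop 216 x [-44.6 -10.   42.9] y [-92.6 -91.3 -88.7 -85.6 -84.1] z [20.4 30.8 51.1]
tcp local 2.417838028978265 -54.77179599118854
t 5.93 tcp [ 483.1 -208.5  140.6] q [-0.55  0.44  1.65  0.    1.05 -0.66] yaw 6.1 tilt 0.03 F [-0.5 -0.6 -1.2] grip 0.662 43.0
xyz [-0.011 -0.01   0.278] rxyz [0.0001 0.0001 0.0007]
```

View pics/pre.png

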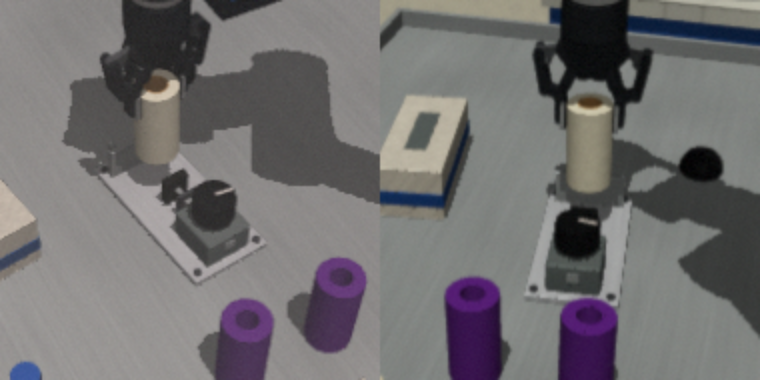

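The crop shows the roll held upright over the holder, in front of the stop plate and clear of the pad. The left half has its foot at (160,155) and the pad at (175,183). It is centred sideways and needs about 2 mm more towards the stop. I lower it in short steps.

Call:
servo_tool --series '[{"grip": -1.0, "x": -0.01, "y": 0.0, "z": 0.05, "rx": 0.0, "ry": 0.0, "rz": 0.0}, {"grip": -1.0, "x": -0.01, "y": 0.0, "z": 0.12, "rx": 0.0, "ry": 0.0, "rz": 0.0}, {"grip": -1.0, "x": -0.01, "y": 0.0, "z": 0.18, "rx": 0.0, "ry": 0.0, "rz": 0.0}, {"grip": -1.0, "x": -0.01, "y": 0.0, "z": 0.23, "rx": 0.0, "ry": 0.0, "rz": 0.0}, {"grip": -1.0, "x": -0.01, "y": 0.0, "z": 0.26, "rx": 0.0, "ry": 0.0, "rz": 0.0}, {"grip": -1.0, "x": -0.01, "y": 0.0, "z": 0.27, "rx": 0.0, "ry": 0.0, "rz": 0.0}, {"grip": -1.0, "x": -0.01, "y": 0.0, "z": 0.27, "rx": 0.0, "ry": 0.0, "rz": 0.0}, {"grip": -1.0, "x": -0.01, "y": 0.0, "z": 0.27, "rx": 0.0, "ry": 0.0, "rz": 0.0}]'

```text
t: 6.6
tcp_pos: [483.4, -210.7, 86.7]
ee_rot: [2.099, 2.336, 0.0]
contact_force: [0.3, 0.3, -1.4]
grip_width: 0.652
finger_force: 43.0
```

Call:
servo_tool --series '[{"grip": -1.0, "x": 0.0, "y": 0.0, "z": 0.005, "rx": 0.0, "ry": 0.0, "rz": 0.0}, {"grip": -1.0, "x": 0.0, "y": 0.0, "z": 0.01, "rx": 0.0, "ry": 0.0, "rz": 0.0}, {"grip": -1.0, "x": 0.0, "y": 0.0, "z": 0.01, "rx": 0.0, "ry": 0.0, "rz": 0.0}, {"grip": -1.0, "x": 0.0, "y": 0.0, "z": 0.01, "rx": 0.0, "ry": 0.0, "rz": 0.0}]'

```text
t: 6.93
tcp_pos: [483.1, -210.6, 84.4]
ee_rot: [2.1, 2.336, 0.0]
contact_force: [0.8, 0.3, -2.3]
grip_width: 0.652
finger_force: 43.0
```

```bash
cat > chk.py <<'E'
from hol import *
for n,im,hsv,L in frames():
    m=near(L,-40,40,-100,-15,14,140)&(hsv[...,2]>75)&(hsv[...,1]<90)
    p=L[m]; rep(n,'roll',p)
    rep(n,'  slice',p[abs(p[:,2]-80)<12]); rep(n,'  top',p[p[:,2]>115])
    rep(n,'stop',L[near(L,-50,50,-105,-80,20,52)])
s=sensors.state(); q=np.array(s['tcp_pos'])[:2]-o; print('tcp local',q@ex,q@ey)
to(481.5,-211,180,6)
E
python3 chk.py
```

```text
scene roll 867 x [-24.8  17.3  37.2] y [-91.  -87.1 -40.2 -30.1 -27.7] z [ 15.3  79.  126.5]
scene   slice 135 x [-13.   16.   30.2] y [-57.8 -50.3 -33.9 -29.2 -27.7] z [68.3 79.3 91.6]
scene   top 217 x [-28.2  -0.4  35.9] y [-72.5 -65.7 -44.6 -31.4 -28.4] z [115.7 123.5 127.4]
scene stop 102 x [15.3 31.4 45.6] y [-96.4 -91.3 -88.9 -86.9 -86.1] z [21.6 37.4 50.8]
side roll 818 x [-27.3  -2.4  33.1] y [-76.  -52.5 -36.1 -29.3 -26.8] z [ 30.2  92.6 124.7]
side   slice 181 x [-26.1  -1.2  26. ] y [-50.7 -44.4 -33.5 -29.3 -27.3] z [68.7 80.3 91.5]
side   top 216 x [-28.8   0.7  31.1] y [-80.7 -74.6 -45.3 -30.6 -27.2] z [115.9 122.3 125.5]
side stop 134 x [-45.  -29.8  43.1] y [-93.2 -91.6 -88.7 -86.2 -85. ] z [21.2 36.3 50.9]
tcp local 2.097246493399135 -56.816767191194266
t 7.03 tcp [ 483.  -210.6   84.4] q [-0.56  0.51  1.71  0.    0.92 -0.66] yaw 6.1 tilt 0.01 F [-1.3  0.2 -1.9] grip 0.654 43.0
xyz [-0.001 -0.008 -0.478] rxyz [0.0001 0.     0.0006]
```

Call:
servo_tool --series '[{"grip": -1.0, "x": 0.0, "y": 0.0, "z": 0.003, "rx": 0.0, "ry": 0.0, "rz": 0.0}, {"grip": -1.0, "x": 0.0, "y": 0.0, "z": 0.006, "rx": 0.0, "ry": 0.0, "rz": 0.0}, {"grip": -1.0, "x": 0.0, "y": 0.0, "z": 0.009, "rx": 0.0, "ry": 0.0, "rz": 0.0}, {"grip": -1.0, "x": 0.0, "y": 0.0, "z": 0.009, "rx": 0.0, "ry": 0.0, "rz": 0.0}]'

```text
t: 7.37
tcp_pos: [482.9, -210.5, 82.3]
ee_rot: [-2.1, -2.336, -0.0]
contact_force: [-0.2, -0.3, -2.2]
grip_width: 0.653
finger_force: 43.0
```

Call:
servo_tool --series '[{"grip": -1.0, "x": 0.0, "y": 0.0, "z": 0.003, "rx": 0.0, "ry": 0.0, "rz": 0.0}, {"grip": -1.0, "x": 0.0, "y": 0.0, "z": 0.005, "rx": 0.0, "ry": 0.0, "rz": 0.0}, {"grip": -1.0, "x": 0.0, "y": 0.0, "z": 0.005, "rx": 0.0, "ry": 0.0, "rz": 0.0}]'

```text
t: 7.62
tcp_pos: [483.0, -210.7, 81.9]
ee_rot: [2.1, 2.336, 0.0]
contact_force: [-1.1, -0.4, 3.3]
grip_width: 0.658
finger_force: 43.3
```

Call:
servo_tool --series '[{"grip": 0.4, "x": 0.0, "y": 0.0, "z": 0.0, "rx": 0.0, "ry": 0.0, "rz": 0.0}, {"grip": 0.4, "x": 0.0, "y": 0.0, "z": 0.0, "rx": 0.0, "ry": 0.0, "rz": 0.0}, {"grip": 0.4, "x": 0.0, "y": 0.0, "z": 0.0, "rx": 0.0, "ry": 0.0, "rz": 0.0}, {"grip": 1.0, "x": 0.0, "y": 0.0, "z": 0.0, "rx": 0.0, "ry": 0.0, "rz": 0.0}, {"grip": 1.0, "x": 0.0, "y": 0.0, "z": 0.0, "rx": 0.0, "ry": 0.0, "rz": 0.0}, {"grip": 1.0, "x": 0.0, "y": 0.0, "z": 0.0, "rx": 0.0, "ry": 0.0, "rz": 0.0}, {"grip": 1.0, "x": 0.0, "y": 0.0, "z": 0.0, "rx": 0.0, "ry": 0.0, "rz": 0.0}, {"grip": 1.0, "x": 0.0, "y": 0.0, "z": 0.0, "rx": 0.0, "ry": 0.0, "rz": 0.0}]'

```text
t: 8.28
tcp_pos: [483.0, -210.5, 81.5]
ee_rot: [2.1, 2.337, 0.0]
contact_force: [0.3, 0.4, -0.0]
grip_width: 0.998
finger_force: 0.0
```

```bash
python3 chk.py
```

```text
scene roll 884 x [-21.1  16.   36.6] y [-90.  -86.4 -41.5 -30.2 -28.1] z [ 16.   79.6 123.1]
scene   slice 150 x [-16.5  15.   28.4] y [-63.1 -56.4 -35.2 -30.  -28.2] z [69.1 80.1 91.1]
scene   top 214 x [-24.3   2.5  27.1] y [-75.8 -69.8 -47.  -32.3 -29.2] z [115.9 120.9 124.1]
scene stop 102 x [12.  31.4 45.4] y [-96.  -91.4 -89.  -86.7 -85.1] z [20.9 34.3 49.2]
side roll 781 x [-27.7  -3.8  25.2] y [-76.2 -55.3 -35.8 -29.2 -27.1] z [ 28.   88.8 121.3]
side   slice 189 x [-27.9  -1.1  26.5] y [-53.4 -46.3 -33.6 -29.  -26.7] z [68.6 80.2 91.8]
side   top 183 x [-26.1  -1.7  24.2] y [-83.1 -75.8 -46.6 -32.6 -28.8] z [116.  119.4 121.8]
side stop 131 x [-45.  -29.4  43. ] y [-93.1 -91.7 -88.7 -85.4 -84.2] z [20.5 36.1 51.2]
tcp local 2.106460131826316 -56.77328574662637
t 8.38 tcp [ 483.  -210.5   81.5] q [-0.56  0.51  1.71  0.    0.91 -0.66] yaw 6.1 tilt 0.01 F [-0.2 -0.7 -0. ] grip 1.001 0.0
xyz [-0.001 -0.008 -0.493] rxyz [ 0.     -0.      0.0006]
```

The roll stands free on the base plate: top ≈120 mm, sideways ≈0, about 3 mm off the stop. I rise and go over to the knob, winding the wrist back anticlockwise.

Call:
servo_tool --series '[{"grip": 1.0, "x": 0.0, "y": 0.0, "z": -0.1, "rx": 0.0, "ry": 0.0, "rz": 0.0}, {"grip": 1.0, "x": 0.0, "y": 0.0, "z": -0.25, "rx": 0.0, "ry": 0.0, "rz": 0.0}, {"grip": 1.0, "x": 0.0, "y": 0.0, "z": -0.4, "rx": 0.0, "ry": 0.0, "rz": 0.0}, {"grip": 1.0, "x": 0.05, "y": 0.0, "z": -0.5, "rx": 0.0, "ry": 0.0, "rz": -0.03}, {"grip": 1.0, "x": 0.15, "y": 0.0, "z": -0.5, "rx": 0.0, "ry": 0.0, "rz": -0.07}, {"grip": 1.0, "x": 0.27, "y": 0.0, "z": -0.5, "rx": 0.0, "ry": 0.0, "rz": -0.11}, {"grip": 1.0, "x": 0.39, "y": -0.01, "z": -0.5, "rx": 0.0, "ry": 0.0, "rz": -0.15}, {"grip": 1.0, "x": 0.5, "y": -0.01, "z": -0.5, "rx": 0.0, "ry": 0.0, "rz": -0.19}, {"grip": 1.0, "x": 0.58, "y": -0.01, "z": -0.5, "rx": 0.0, "ry": 0.0, "rz": -0.23}, {"grip": 1.0, "x": 0.61, "y": -0.01, "z": -0.5, "rx": 0.0, "ry": 0.0, "rz": -0.27}]'

```text
t: 9.22
tcp_pos: [467.5, -87.3, 181.6]
ee_rot: [-0.947, -2.995, -0.001]
contact_force: [0.5, -0.3, 0.8]
grip_width: 1.001
finger_force: 0.0
```

Call:
servo_tool --series '[{"grip": 1.0, "x": 0.0, "y": 0.0, "z": 0.0, "rx": 0.0, "ry": 0.0, "rz": -0.04}, {"grip": 1.0, "x": 0.0, "y": 0.0, "z": 0.0, "rx": 0.0, "ry": 0.0, "rz": -0.08}, {"grip": 1.0, "x": 0.0, "y": 0.0, "z": 0.0, "rx": 0.0, "ry": 0.0, "rz": -0.12}, {"grip": 1.0, "x": 0.0, "y": 0.0, "z": 0.0, "rx": 0.0, "ry": 0.0, "rz": -0.16}, {"grip": 1.0, "x": 0.0, "y": 0.0, "z": 0.0, "rx": 0.0, "ry": 0.0, "rz": -0.2}, {"grip": 1.0, "x": 0.0, "y": 0.0, "z": 0.0, "rx": 0.0, "ry": 0.0, "rz": -0.24}, {"grip": 1.0, "x": 0.0, "y": 0.0, "z": 0.0, "rx": 0.0, "ry": 0.0, "rz": -0.28}, {"grip": 1.0, "x": 0.0, "y": 0.0, "z": 0.0, "rx": 0.0, "ry": 0.0, "rz": -0.32}, {"grip": 1.0, "x": 0.0, "y": 0.0, "z": 0.0, "rx": 0.0, "ry": 0.0, "rz": -0.36}, {"grip": 1.0, "x": 0.0, "y": 0.0, "z": 0.0, "rx": 0.0, "ry": 0.0, "rz": -0.39}]'

```text
t: 10.05
tcp_pos: [468.0, -89.4, 181.5]
ee_rot: [-0.946, 2.996, 0.0]
contact_force: [-0.3, -0.2, 0.6]
grip_width: 0.999
finger_force: 0.0
```

```bash
cat > knob.py <<'E'
from hol import *
# white mark angle on the knob's top (holder frame), pad face, roll
def knob():
    for n,im,hsv,L in frames():
        c=near(L,-30,30,35,95,84,99); rep(n,'knobtop',L[c]); V=hsv[...,2]
        m=c&(V>90)&(hsv[...,1]<110); p=L[m]
        if len(p)>3:
            q=p[:,:2].mean(0)-[0,65]; print('  mark',len(p),np.round(q,1),'ang deg',np.degrees(np.arctan2(q[1],q[0])).round(1))
        k=near(L,-20,20,-45,15,20,52)&(V<70); rep(n,'pad',L[k])
        r=near(L,-40,40,-100,-15,60,118)&(V>75)&(hsv[...,1]<90); rep(n,'roll',L[r])
E
python3 -c "
from knob import *
knob()
to(468.4,-89.7,61,124)"
```

```text
scene knobtop 316 x [-21.2   3.1  25.4] y [41.7 49.2 68.2 85.7 88.6] z [84.9 92.3 96. ]
  mark 20 [-12.5   3.1] ang deg 166.2
scene pad 111 x [-14.1   7.4  18.1] y [-26.2 -13.6  -7.8  11.2  14.7] z [21.1 38.5 50.9]
scene roll 399 x [-16.7  14.2  28.3] y [-73.  -62.7 -36.4 -29.6 -28.1] z [ 61.   94.2 117.6]
side knobtop 274 x [-24.9  -1.   22.8] y [45.2 51.3 71.2 86.5 89.4] z [84.4 91.  94.1]
  mark 9 [-7.4 -0.7] ang deg -174.2
side pad 11 x [-17.9 -13.   16.8] y [-37.8 -33.2 -30.4 -15.5 -11.1] z [28.9 45.5 51.5]
side roll 396 x [-27.2  -0.3  25.8] y [-54.  -44.9 -33.7 -29.  -27.2] z [ 61.3  86.9 115.4]
t 10.15 tcp [468.  -89.4 181.5] q [-0.35  0.3   1.73  0.    1.11 -2.53] yaw 124.7 tilt 0.01 F [ 0.3  0.7 -0. ] grip 1.0 0.0
xyz [-0.001 -0.002  0.603] rxyz [0.    0.    0.004]
```

Call:
servo_tool --series '[{"grip": 1.0, "x": 0.0, "y": 0.0, "z": 0.1, "rx": 0.0, "ry": 0.0, "rz": 0.0}, {"grip": 1.0, "x": 0.0, "y": 0.0, "z": 0.22, "rx": 0.0, "ry": 0.0, "rz": 0.0}, {"grip": 1.0, "x": 0.0, "y": 0.0, "z": 0.34, "rx": 0.0, "ry": 0.0, "rz": 0.0}, {"grip": 1.0, "x": 0.0, "y": 0.0, "z": 0.44, "rx": 0.0, "ry": 0.0, "rz": 0.0}, {"grip": 1.0, "x": 0.0, "y": 0.0, "z": 0.52, "rx": 0.0, "ry": 0.0, "rz": 0.0}, {"grip": 1.0, "x": 0.0, "y": 0.0, "z": 0.58, "rx": 0.0, "ry": 0.0, "rz": 0.0}, {"grip": 1.0, "x": 0.0, "y": 0.0, "z": 0.6, "rx": 0.0, "ry": 0.0, "rz": 0.0}, {"grip": 1.0, "x": 0.0, "y": 0.0, "z": 0.6, "rx": 0.0, "ry": 0.0, "rz": 0.0}]'

```text
t: 10.82
tcp_pos: [467.5, -89.3, 60.7]
ee_rot: [0.932, -2.998, -0.002]
contact_force: [-1.1, 0.8, 0.3]
grip_width: 1.001
finger_force: 0.0
```

Call:
servo_tool --newtons 40 --series '[{"grip": -1.0, "x": 0.0, "y": 0.0, "z": 0.0, "rx": 0.0, "ry": 0.0, "rz": 0.0}, {"grip": -1.0, "x": 0.0, "y": 0.0, "z": 0.0, "rx": 0.0, "ry": 0.0, "rz": 0.0}, {"grip": -1.0, "x": 0.0, "y": 0.0, "z": 0.0, "rx": 0.0, "ry": 0.0, "rz": 0.0}, {"grip": -1.0, "x": 0.0, "y": 0.0, "z": 0.0, "rx": 0.0, "ry": 0.0, "rz": 0.0}, {"grip": -1.0, "x": 0.0, "y": 0.0, "z": 0.0, "rx": 0.0, "ry": 0.0, "rz": 0.0}, {"grip": -1.0, "x": 0.0, "y": 0.0, "z": 0.0, "rx": 0.0, "ry": 0.0, "rz": 0.0}, {"grip": -1.0, "x": 0.0, "y": 0.0, "z": 0.0, "rx": 0.0, "ry": 0.0, "rz": 0.0}, {"grip": -1.0, "x": 0.0, "y": 0.0, "z": 0.0, "rx": 0.0, "ry": 0.0, "rz": 0.0}]'

```text
t: 11.48
tcp_pos: [468.4, -89.4, 62.7]
ee_rot: [-0.935, 2.998, -0.001]
contact_force: [-1.0, 1.4, 5.4]
grip_width: 0.574
finger_force: 40.7
```

```bash
cat > obs.py <<'E'
from hol import *
def obs(k=4,tag=None):
    """mean local y of fixed pixel sets on the roll's front, averaged over k views per camera"""
    s=sensors.state(); R=cv2.Rodrigues(np.array(s["ee_rot"],float))[0]
    out=[]
    for i in range(k):
        for n,im,hsv,L in frames(tag=tag if i==0 else None):
            r=near(L,-12,12,-75,-20,57,112)&(hsv[...,2]>75)&(hsv[...,1]<90); p=L[r]
            x=p[:,0]; out.append((n,np.median(p[:,1]-np.sqrt(784-x**2)),len(p)))
            top=near(L,-30,30,-90,-20,115,128)&(hsv[...,2]>90); out.append((n+'T',np.percentile(L[top][:,1],97) if top.sum()>20 else np.nan,top.sum()))
            pad=near(L,12,20,-45,0,20,52)&(hsv[...,2]<70); out.append((n+'P',np.median(L[pad][:,1]) if pad.sum() else np.nan,pad.sum()))
    print("t",round(s["t"],2),"yaw",np.degrees(np.arctan2(R[1,1],R[0,1])).round(2),"j6",round(s["qpos"][5],3),"tau",np.round(s["ft_torque"],3),"F",np.round(s["contact_force"],1))
    for n in("scene","side","sceneT","sideT","sceneP","sideP"):
        v=[o[1] for o in out if o[0]==n]; print(n,np.round(np.nanmean(v),2),"+-",np.round(np.nanstd(v)/k**.5,2),[o[2] for o in out if o[0]==n][0],end="; ")
    print()
E
python3 -c "
from obs import *
obs()"
```

```text
t 11.48 yaw 124.64 j6 -2.525 tau [0.285 0.256 0.044] F [-1.   1.4  5.4]
scene -58.67 +- 0.2 37; side nan +- nan 0; sceneT -33.15 +- 0.42 224; sideT nan +- nan 0; sceneP -9.88 +- 0.19 34; sideP nan +- nan 0;
  return _methods._mean(a, axis=axis, dtype=dtype,
  ret = ret.dtype.type(ret / rcount)
obs.py:14: RuntimeWarning: Mean of empty slice
  v=[o[1] for o in out if o[0]==n]; print(n,np.round(np.nanmean(v),2),"+-",np.round(np.nanstd(v)/k**.5,2),[o[2] for o in out if o[0]==n][0],end="; ")
  var = nanvar(a, axis=axis, dtype=dtype, out=out, ddof=ddof,
```

```bash
python3 -c "
from h import *
im,d=vision.capture('scene'); cv2.imwrite('pics/k0.png',im)
a=im[110:220,270:390]
w,_=vision.capture('wrist')
cv2.imwrite('pics/k0c.png',np.hstack([cv2.resize(a,(393,360),interpolation=cv2.INTER_CUBIC),cv2.resize(w,(400,360))]))"
```

```text
(no output)
```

View pics/k0c.png

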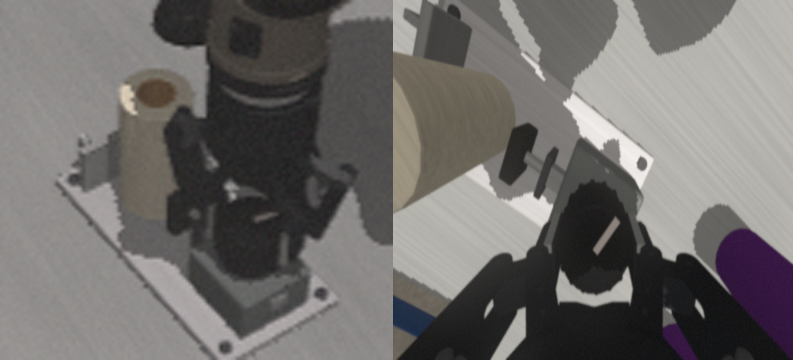

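The crop shows the fingers on the knob. In the wrist view (right half) the pad is at (517,153), short of the roll at (450,130), the stop plate is at (443,35) and the white mark at (606,236). I'll measure pad, roll and stop from the wrist camera.

```bash
cat > wr.py <<'E'
from hol import *
def wr(k=3):
    s=sensors.state(); R=cv2.Rodrigues(np.array(s["ee_rot"],float))[0]
    print("t",round(s["t"],2),"yaw",np.degrees(np.arctan2(R[1,1],R[0,1])).round(2),"j6",round(s["qpos"][5],3),"tau",np.round(s["ft_torque"],3))
    A=[]
    for i in range(k):
        n,im,hsv,L=next(frames(("wrist",))); A.append((hsv,L))
    V=np.concatenate([a[0][...,2].ravel() for a in A]); S=np.concatenate([a[0][...,1].ravel() for a in A]); L=np.concatenate([a[1].reshape(-1,3) for a in A])
    pad=near(L,-17,17,-45,-2,20,58)&(V<60)
    p=L[pad]; rep("wrist","padtop",p[(p[:,2]>51)]); rep("wrist","padside",p[(p[:,2]<=51)])
    h,e=np.histogram(p[:,1],np.arange(-45,0,1.)); print(" y hist",{int(a):int(c) for a,c in zip(e,h) if c>0})
    r=near(L,-29,29,-95,-22,60,118)&(V>60); q=L[r]
    # circle fit of roll's side, fixed radius 28
    from scipy.optimize import least_squares
    f=least_squares(lambda c:np.hypot(q[:,0]-c[0],q[:,1]-c[1])-28,[0,-57],loss="soft_l1"); print(" roll axis",f.x.round(2),len(q),"res",np.median(abs(f.fun)).round(2))
    st=near(L,-44,44,-92,-76,25,50)&(abs(L[:,0])>30); rep("wrist","stopface",L[st])
    rep("wrist","plateedge",L[near(L,-60,60,-130,130,8,12)])
    rep("wrist","knobtop",L[near(L,-30,30,35,95,89,95)])
E
python3 -c "
from wr import *
wr()"
```

```text
t 11.98 yaw 124.64 j6 -2.525 tau [ 0.295  0.236 -0.052]
wrist padtop 4355 x [-16.6  -1.8  14.7] y [-18.1 -17.1 -12.5  -8.   -7.5] z [51.8 55.  56.3]
wrist padside 2067 x [-17.   -8.7  13.4] y [-16.4 -13.1  -7.6  -7.4  -7.3] z [22.6 39.8 50.5]
 y hist {-19: 135, -18: 357, -17: 424, -16: 432, -15: 423, -14: 430, -13: 423, -12: 428, -11: 413, -10: 466, -9: 558, -8: 1932, -7: 1}
 roll axis [  0.15 -57.71] 43072 res 0.27
wrist stopface 3271 x [-43.8 -37.1 -30.3] y [-90.  -89.6 -89.  -88.3 -87.9] z [25.6 39.  49.7]
wrist plateedge 61768 x [-54.3 -34.   51.6] y [-95.8 -73.6  -7.5  62.7  97.1] z [ 9.6 11.  11.9]
wrist knobtop 30426 x [-23.7  -2.7  21.4] y [40.3 45.6 63.  81.3 86.9] z [89.8 93.  94.5]
```

```bash
python3 -c "
from h import *
c=vision.calibration('wrist'); R=cv2.Rodrigues(np.array(c['rvec'],float))[0]; print(-R.T@np.array(c['tvec']).ravel(), sensors.state()['tcp_pos'])"
```

```text
[ 410.79722301 -130.07406515  206.35229008] [468.42343588 -89.38871018  62.66498113]
```

Call:
servo_tool --newtons 50 --series '[{"grip": -1.0, "x": 0.0, "y": 0.0, "z": 0.0, "rx": 0.0, "ry": 0.0, "rz": 0.02}, {"grip": -1.0, "x": 0.0, "y": 0.0, "z": 0.0, "rx": 0.0, "ry": 0.0, "rz": 0.05}, {"grip": -1.0, "x": 0.0, "y": 0.0, "z": 0.0, "rx": 0.0, "ry": 0.0, "rz": 0.08}, {"grip": -1.0, "x": 0.0, "y": 0.0, "z": 0.0, "rx": 0.0, "ry": 0.0, "rz": 0.11}, {"grip": -1.0, "x": 0.0, "y": 0.0, "z": 0.0, "rx": 0.0, "ry": 0.0, "rz": 0.14}, {"grip": -1.0, "x": 0.0, "y": 0.0, "z": 0.0, "rx": 0.0, "ry": 0.0, "rz": 0.17}, {"grip": -1.0, "x": 0.0, "y": 0.0, "z": 0.0, "rx": 0.0, "ry": 0.0, "rz": 0.2}, {"grip": -1.0, "x": 0.0, "y": 0.0, "z": 0.0, "rx": 0.0, "ry": 0.0, "rz": 0.23}, {"grip": -1.0, "x": 0.0, "y": 0.0, "z": 0.0, "rx": 0.0, "ry": 0.0, "rz": 0.25}, {"grip": -1.0, "x": 0.0, "y": 0.0, "z": 0.0, "rx": 0.0, "ry": 0.0, "rz": 0.25}]'

```text
t: 12.97
tcp_pos: [468.5, -89.6, 62.7]
ee_rot: [0.289, 3.127, -0.001]
contact_force: [-0.9, 0.8, 6.4]
grip_width: 0.573
finger_force: 50.5
```

```bash
python3 -c "
from wr import *
wr()"
```

```text
t 12.97 yaw 79.45 j6 -1.737 tau [ 0.054  0.306 -0.065]
wrist padtop 2516 x [-16.7  -6.7   8.1] y [-21.5 -20.  -14.2 -11.1 -10.7] z [51.3 54.9 56.3]
wrist padside 3453 x [-16.9  -5.8  14.2] y [-18.  -12.1 -11.2 -10.7 -10.5] z [21.5 39.5 50.5]
 y hist {-23: 12, -22: 99, -21: 153, -20: 177, -19: 194, -18: 211, -17: 209, -16: 215, -15: 249, -14: 271, -13: 423, -12: 2554, -11: 1193, -9: 2, -8: 1, -7: 4, -6: 1, -5: 1}
 roll axis [  0.61 -57.4 ] 26807 res 0.37
wrist stopface 2724 x [-43.8 -37.  -30.3] y [-90.4 -89.9 -89.2 -88.4 -87.9] z [25.5 38.7 49.6]
wrist plateedge 40441 x [-54.5 -39.1   9.7] y [-98.4 -74.1   2.2  92.1 106. ] z [ 9.6 11.1 11.9]
wrist knobtop 30171 x [-23.6  -2.8  21.2] y [41.4 46.9 64.9 82.5 87.9] z [89.8 93.1 94.5]
```

Call:
servo_tool --series '[{"grip": -1.0, "x": 0.0, "y": 0.0, "z": 0.0, "rx": 0.0, "ry": 0.0, "rz": 0.02}, {"grip": -1.0, "x": 0.0, "y": 0.0, "z": 0.0, "rx": 0.0, "ry": 0.0, "rz": 0.05}, {"grip": -1.0, "x": 0.0, "y": 0.0, "z": 0.0, "rx": 0.0, "ry": 0.0, "rz": 0.085}, {"grip": -1.0, "x": 0.0, "y": 0.0, "z": 0.0, "rx": 0.0, "ry": 0.0, "rz": 0.12}, {"grip": -1.0, "x": 0.0, "y": 0.0, "z": 0.0, "rx": 0.0, "ry": 0.0, "rz": 0.155}, {"grip": -1.0, "x": 0.0, "y": 0.0, "z": 0.0, "rx": 0.0, "ry": 0.0, "rz": 0.19}, {"grip": -1.0, "x": 0.0, "y": 0.0, "z": 0.0, "rx": 0.0, "ry": 0.0, "rz": 0.225}, {"grip": -1.0, "x": 0.0, "y": 0.0, "z": 0.0, "rx": 0.0, "ry": 0.0, "rz": 0.26}, {"grip": -1.0, "x": 0.0, "y": 0.0, "z": 0.0, "rx": 0.0, "ry": 0.0, "rz": 0.29}, {"grip": -1.0, "x": 0.0, "y": 0.0, "z": 0.0, "rx": 0.0, "ry": 0.0, "rz": 0.3}]'

```text
t: 13.95
tcp_pos: [468.3, -89.8, 62.7]
ee_rot: [1.678, 2.654, -0.0]
contact_force: [-2.9, -1.6, 6.5]
grip_width: 0.574
finger_force: 50.5
```

Call:
servo_tool --series '[{"grip": -1.0, "x": 0.0, "y": 0.0, "z": 0.0, "rx": 0.0, "ry": 0.0, "rz": 0.02}, {"grip": -1.0, "x": 0.0, "y": 0.0, "z": 0.0, "rx": 0.0, "ry": 0.0, "rz": 0.05}, {"grip": -1.0, "x": 0.0, "y": 0.0, "z": 0.0, "rx": 0.0, "ry": 0.0, "rz": 0.085}, {"grip": -1.0, "x": 0.0, "y": 0.0, "z": 0.0, "rx": 0.0, "ry": 0.0, "rz": 0.12}, {"grip": -1.0, "x": 0.0, "y": 0.0, "z": 0.0, "rx": 0.0, "ry": 0.0, "rz": 0.155}, {"grip": -1.0, "x": 0.0, "y": 0.0, "z": 0.0, "rx": 0.0, "ry": 0.0, "rz": 0.19}, {"grip": -1.0, "x": 0.0, "y": 0.0, "z": 0.0, "rx": 0.0, "ry": 0.0, "rz": 0.225}, {"grip": -1.0, "x": 0.0, "y": 0.0, "z": 0.0, "rx": 0.0, "ry": 0.0, "rz": 0.26}, {"grip": -1.0, "x": 0.0, "y": 0.0, "z": 0.0, "rx": 0.0, "ry": 0.0, "rz": 0.29}, {"grip": -1.0, "x": 0.0, "y": 0.0, "z": 0.0, "rx": 0.0, "ry": 0.0, "rz": 0.3}]'

```text
t: 14.78
tcp_pos: [468.0, -89.8, 62.7]
ee_rot: [2.7, 1.603, 0.0]
contact_force: [-3.2, -1.4, 7.6]
grip_width: 0.571
finger_force: 50.6
```

```bash
python3 -c "
from wr import *
wr()
s=sensors.state(); print(s['tcp_pos'],s['contact_force'])
im,d=vision.capture('wrist'); im2,_=vision.capture('scene'); cv2.imwrite('pics/k1.png',np.hstack([cv2.resize(im2[110:220,270:390],(393,360),interpolation=cv2.INTER_CUBIC),cv2.resize(im,(400,360))]))"
```

```text
t 14.78 yaw -28.6 j6 0.15 tau [-0.143  0.618  0.116]
wrist padtop 24 x [13.  13.9 14.9] y [-35.9 -35.4 -34.7 -34.2 -34.1] z [52.4 54.7 57.8]
wrist padside 315 x [-15.9 -11.3  -4.8] y [-20.4 -19.9 -19.3 -18.7  -2.3] z [29.3 33.4 50.3]
 y hist {-37: 1, -36: 6, -35: 16, -34: 1, -21: 20, -20: 207, -19: 77, -3: 11}
 roll axis [ -0.42 -58.92] 3332 res 0.33
wrist stopface 0
wrist plateedge 24613 x [-51.8  39.6  54.7] y [-33.6 -19.7  59.5 104.7 107.4] z [ 9.5 11.1 11.9]
wrist knobtop 30386 x [-22.5   1.7  24.4] y [43.2 48.9 67.1 84.3 88.9] z [89.8 93.1 94.5]
[468.04585135 -89.78971427  62.70498269] [-4.06492098 -1.10344187  7.88892331]
```

View pics/k1.png

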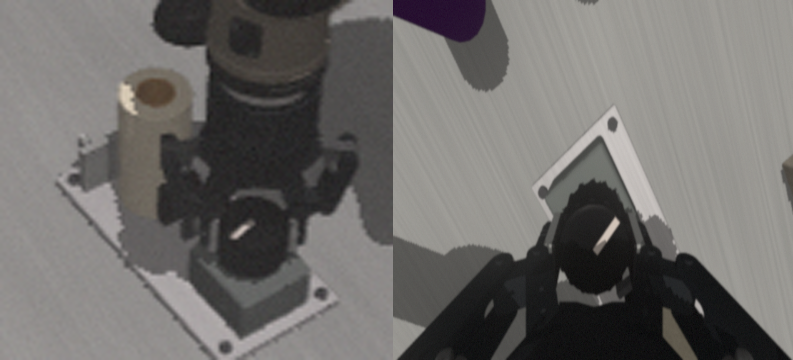

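The scene half shows the pad now at the roll (contact around (165,180), roll at (150,140)), and the mark has turned with the knob. The measured roll axis of −58.9 matches the pad prediction of −59.0. That leaves about 23° to snug, then 90° more.

Call:
servo_tool --series '[{"grip": -1.0, "x": 0.0, "y": 0.0, "z": 0.0, "rx": 0.0, "ry": 0.0, "rz": 0.02}, {"grip": -1.0, "x": 0.0, "y": 0.0, "z": 0.0, "rx": 0.0, "ry": 0.0, "rz": 0.05}, {"grip": -1.0, "x": 0.0, "y": 0.0, "z": 0.0, "rx": 0.0, "ry": 0.0, "rz": 0.08}, {"grip": -1.0, "x": 0.0, "y": 0.0, "z": 0.0, "rx": 0.0, "ry": 0.0, "rz": 0.11}, {"grip": -1.0, "x": 0.0, "y": 0.0, "z": 0.0, "rx": 0.0, "ry": 0.0, "rz": 0.13}, {"grip": -1.0, "x": 0.0, "y": 0.0, "z": 0.0, "rx": 0.0, "ry": 0.0, "rz": 0.13}]'

```text
t: 15.53
tcp_pos: [467.9, -89.7, 62.7]
ee_rot: [2.969, 1.024, 0.001]
contact_force: [-4.2, -1.0, 6.2]
grip_width: 0.568
finger_force: 50.6
```

```bash
cat > sc.py <<'E'
from h import *
import sys
def grab(tag,k=4):
    a=np.mean([vision.capture('scene')[0].astype(np.float32) for _ in range(k)],0); np.save(f"sc_{tag}.npy",a)
    s=sensors.state(); R=cv2.Rodrigues(np.array(s["ee_rot"],float))[0]
    print(tag,"t",round(s["t"],2),"yaw",np.degrees(np.arctan2(R[1,1],R[0,1])).round(2),"tau",np.round(s["ft_torque"],3),"F",np.round(s["contact_force"],1))
def shift(a,b):
    f=lambda i:cv2.cvtColor(i[124:180,296:324].astype(np.float32),cv2.COLOR_BGR2GRAY)/255
    M=np.eye(2,3,dtype=np.float32)
    cc,M=cv2.findTransformECC(f(a),f(b),M,cv2.MOTION_TRANSLATION,(3,200,1e-6),None,3)
    return M[:,2].round(2),round(cc,4)
E
python3 -c "
from sc import *
grab('b')
b=np.load('sc_b.npy')
for r in('k0',): print(r,shift(cv2.imread('pics/k0.png'),b))"
```

```text
b t 15.73 yaw -51.75 tau [-0.087  0.608 -0.101] F [-3.8 -0.8  7.4]
k0 (array([-0.35, -0.43], dtype=float32), 0.8884)
```

Call:
servo_tool --series '[{"grip": -1.0, "x": 0.0, "y": 0.0, "z": 0.0, "rx": 0.0, "ry": 0.0, "rz": 0.02}, {"grip": -1.0, "x": 0.0, "y": 0.0, "z": 0.0, "rx": 0.0, "ry": 0.0, "rz": 0.05}, {"grip": -1.0, "x": 0.0, "y": 0.0, "z": 0.0, "rx": 0.0, "ry": 0.0, "rz": 0.08}, {"grip": -1.0, "x": 0.0, "y": 0.0, "z": 0.0, "rx": 0.0, "ry": 0.0, "rz": 0.11}, {"grip": -1.0, "x": 0.0, "y": 0.0, "z": 0.0, "rx": 0.0, "ry": 0.0, "rz": 0.13}, {"grip": -1.0, "x": 0.0, "y": 0.0, "z": 0.0, "rx": 0.0, "ry": 0.0, "rz": 0.13}]'

```text
t: 16.23
tcp_pos: [467.9, -89.6, 62.7]
ee_rot: [3.115, 0.401, 0.001]
contact_force: [-3.9, -0.3, 7.5]
grip_width: 0.572
finger_force: 50.7
```

```bash
python3 -c "
from sc import *
grab('c')
b=np.load('sc_b.npy');c=np.load('sc_c.npy');k=cv2.imread('pics/k0.png')
print(shift(k,c),shift(b,c))"
```

```text
c t 16.43 yaw -75.15 tau [-0.122  0.609 -0.066] F [-4.1  0.   7.9]
(array([-0.65, -0.72], dtype=float32), 0.8841) (array([-0.12, -0.1 ], dtype=float32), 0.9394)
```

Call:
servo_tool --series '[{"grip": -1.0, "x": 0.0, "y": 0.0, "z": 0.0, "rx": 0.0, "ry": 0.0, "rz": 0.02}, {"grip": -1.0, "x": 0.0, "y": 0.0, "z": 0.0, "rx": 0.0, "ry": 0.0, "rz": 0.05}, {"grip": -1.0, "x": 0.0, "y": 0.0, "z": 0.0, "rx": 0.0, "ry": 0.0, "rz": 0.08}, {"grip": -1.0, "x": 0.0, "y": 0.0, "z": 0.0, "rx": 0.0, "ry": 0.0, "rz": 0.11}, {"grip": -1.0, "x": 0.0, "y": 0.0, "z": 0.0, "rx": 0.0, "ry": 0.0, "rz": 0.14}, {"grip": -1.0, "x": 0.0, "y": 0.0, "z": 0.0, "rx": 0.0, "ry": 0.0, "rz": 0.17}, {"grip": -1.0, "x": 0.0, "y": 0.0, "z": 0.0, "rx": 0.0, "ry": 0.0, "rz": 0.19}, {"grip": -1.0, "x": 0.0, "y": 0.0, "z": 0.0, "rx": 0.0, "ry": 0.0, "rz": 0.19}]'

```text
t: 17.1
tcp_pos: [467.9, -89.4, 62.7]
ee_rot: [3.096, -0.533, 0.001]
contact_force: [-3.4, -0.2, 7.8]
grip_width: 0.57
finger_force: 50.7
```

Call:
servo_tool --series '[{"grip": -1.0, "x": 0.0, "y": 0.0, "z": 0.0, "rx": 0.0, "ry": 0.0, "rz": 0.02}, {"grip": -1.0, "x": 0.0, "y": 0.0, "z": 0.0, "rx": 0.0, "ry": 0.0, "rz": 0.05}, {"grip": -1.0, "x": 0.0, "y": 0.0, "z": 0.0, "rx": 0.0, "ry": 0.0, "rz": 0.08}, {"grip": -1.0, "x": 0.0, "y": 0.0, "z": 0.0, "rx": 0.0, "ry": 0.0, "rz": 0.11}, {"grip": -1.0, "x": 0.0, "y": 0.0, "z": 0.0, "rx": 0.0, "ry": 0.0, "rz": 0.14}, {"grip": -1.0, "x": 0.0, "y": 0.0, "z": 0.0, "rx": 0.0, "ry": 0.0, "rz": 0.17}, {"grip": -1.0, "x": 0.0, "y": 0.0, "z": 0.0, "rx": 0.0, "ry": 0.0, "rz": 0.19}, {"grip": -1.0, "x": 0.0, "y": 0.0, "z": 0.0, "rx": 0.0, "ry": 0.0, "rz": 0.19}, {"grip": -1.0, "x": 0.0, "y": 0.0, "z": 0.0, "rx": 0.0, "ry": 0.0, "rz": 0.19}]'

```text
t: 17.85
tcp_pos: [468.0, -89.3, 62.7]
ee_rot: [-2.804, 1.415, -0.001]
contact_force: [-3.0, 1.0, 6.6]
grip_width: 0.573
finger_force: 50.7
```

```bash
python3 -c "
from sc import *
grab('d')
b=np.load('sc_b.npy');c=np.load('sc_c.npy');d=np.load('sc_d.npy')
print(shift(b,d),shift(c,d))"
```

```text
d t 18.05 yaw -143.54 tau [ 0.173  0.582 -0.108] F [-3.5  1.   8.1]
(array([-0.11, -0.09], dtype=float32), 0.9355) (array([-0.02, -0.  ], dtype=float32), 0.9991)
```

The roll did not move between the last two readings, so it is snug against the stop. The knob is a quarter turn past that. I let go and rise.

Call:
servo_tool --series '[{"grip": 0.3, "x": 0.0, "y": 0.0, "z": 0.0, "rx": 0.0, "ry": 0.0, "rz": 0.0}, {"grip": 1.0, "x": 0.0, "y": 0.0, "z": 0.0, "rx": 0.0, "ry": 0.0, "rz": 0.0}, {"grip": 1.0, "x": 0.0, "y": 0.0, "z": 0.0, "rx": 0.0, "ry": 0.0, "rz": 0.0}, {"grip": 1.0, "x": 0.0, "y": 0.0, "z": 0.0, "rx": 0.0, "ry": 0.0, "rz": 0.0}, {"grip": 1.0, "x": 0.0, "y": 0.0, "z": 0.0, "rx": 0.0, "ry": 0.0, "rz": 0.0}, {"grip": 1.0, "x": 0.0, "y": 0.0, "z": -0.1, "rx": 0.0, "ry": 0.0, "rz": 0.0}, {"grip": 1.0, "x": 0.0, "y": 0.0, "z": -0.25, "rx": 0.0, "ry": 0.0, "rz": 0.0}, {"grip": 1.0, "x": 0.0, "y": 0.0, "z": -0.4, "rx": 0.0, "ry": 0.0, "rz": 0.0}, {"grip": 1.0, "x": 0.0, "y": 0.0, "z": -0.55, "rx": 0.0, "ry": 0.0, "rz": 0.0}, {"grip": 1.0, "x": 0.0, "y": 0.0, "z": -0.6, "rx": 0.0, "ry": 0.0, "rz": 0.0}]'

```text
t: 18.88
tcp_pos: [469.8, -90.0, 185.6]
ee_rot: [-2.804, 1.414, -0.01]
contact_force: [0.7, 0.1, -0.5]
grip_width: 1.002
finger_force: 0.0
```

Call:
servo_tool --series '[{"grip": 1.0, "x": 0.0, "y": 0.0, "z": -0.05, "rx": 0.0, "ry": 0.0, "rz": -0.03}, {"grip": 1.0, "x": 0.0, "y": 0.0, "z": -0.1, "rx": 0.0, "ry": 0.0, "rz": -0.07}, {"grip": 1.0, "x": 0.0, "y": 0.0, "z": -0.1, "rx": 0.0, "ry": 0.0, "rz": -0.11}, {"grip": 1.0, "x": 0.0, "y": 0.0, "z": -0.1, "rx": 0.0, "ry": 0.0, "rz": -0.15}, {"grip": 1.0, "x": 0.0, "y": 0.0, "z": -0.1, "rx": 0.0, "ry": 0.0, "rz": -0.19}, {"grip": 1.0, "x": 0.0, "y": 0.0, "z": -0.1, "rx": 0.0, "ry": 0.0, "rz": -0.23}, {"grip": 1.0, "x": 0.0, "y": 0.0, "z": -0.1, "rx": 0.0, "ry": 0.0, "rz": -0.27}, {"grip": 1.0, "x": 0.0, "y": 0.0, "z": -0.1, "rx": 0.0, "ry": 0.0, "rz": -0.31}, {"grip": 1.0, "x": 0.0, "y": 0.0, "z": -0.1, "rx": 0.0, "ry": 0.0, "rz": -0.35}, {"grip": 1.0, "x": 0.0, "y": 0.0, "z": -0.1, "rx": 0.0, "ry": 0.0, "rz": -0.38}]'

```text
t: 19.72
tcp_pos: [468.0, -89.4, 201.4]
ee_rot: [-3.114, -0.416, 0.0]
contact_force: [0.3, -0.1, 0.0]
grip_width: 1.001
finger_force: 0.0
```

Call:
servo_tool --series '[{"grip": 1.0, "x": 0.0, "y": 0.0, "z": 0.0, "rx": 0.0, "ry": 0.0, "rz": -0.03}, {"grip": 1.0, "x": 0.0, "y": 0.0, "z": 0.0, "rx": 0.0, "ry": 0.0, "rz": -0.07}, {"grip": 1.0, "x": 0.0, "y": 0.0, "z": 0.0, "rx": 0.0, "ry": 0.0, "rz": -0.11}, {"grip": 1.0, "x": 0.0, "y": 0.0, "z": 0.0, "rx": 0.0, "ry": 0.0, "rz": -0.15}, {"grip": 1.0, "x": 0.0, "y": 0.0, "z": 0.0, "rx": 0.0, "ry": 0.0, "rz": -0.19}, {"grip": 1.0, "x": 0.0, "y": 0.0, "z": 0.0, "rx": 0.0, "ry": 0.0, "rz": -0.23}, {"grip": 1.0, "x": 0.0, "y": 0.0, "z": 0.0, "rx": 0.0, "ry": 0.0, "rz": -0.27}, {"grip": 1.0, "x": 0.0, "y": 0.0, "z": 0.0, "rx": 0.0, "ry": 0.0, "rz": -0.31}, {"grip": 1.0, "x": 0.0, "y": 0.0, "z": 0.0, "rx": 0.0, "ry": 0.0, "rz": -0.35}, {"grip": 1.0, "x": 0.0, "y": 0.0, "z": 0.0, "rx": 0.0, "ry": 0.0, "rz": -0.38}]'

```text
t: 20.55
tcp_pos: [468.0, -89.4, 201.3]
ee_rot: [-2.341, -2.094, 0.0]
contact_force: [0.2, 0.4, 0.6]
grip_width: 1.0
finger_force: 0.0
```

Call:
servo_tool --series '[{"grip": 1.0, "x": 0.0, "y": 0.0, "z": 0.0, "rx": 0.0, "ry": 0.0, "rz": -0.03}, {"grip": 1.0, "x": 0.0, "y": 0.0, "z": 0.0, "rx": 0.0, "ry": 0.0, "rz": -0.07}, {"grip": 1.0, "x": 0.0, "y": 0.0, "z": 0.0, "rx": 0.0, "ry": 0.0, "rz": -0.11}, {"grip": 1.0, "x": 0.0, "y": 0.0, "z": 0.0, "rx": 0.0, "ry": 0.0, "rz": -0.15}, {"grip": 1.0, "x": 0.0, "y": 0.0, "z": 0.0, "rx": 0.0, "ry": 0.0, "rz": -0.19}, {"grip": 1.0, "x": 0.0, "y": 0.0, "z": 0.0, "rx": 0.0, "ry": 0.0, "rz": -0.23}, {"grip": 1.0, "x": 0.0, "y": 0.0, "z": 0.0, "rx": 0.0, "ry": 0.0, "rz": -0.27}, {"grip": 1.0, "x": 0.0, "y": 0.0, "z": 0.0, "rx": 0.0, "ry": 0.0, "rz": -0.31}, {"grip": 1.0, "x": 0.0, "y": 0.0, "z": 0.0, "rx": 0.0, "ry": 0.0, "rz": -0.35}, {"grip": 1.0, "x": 0.0, "y": 0.0, "z": 0.0, "rx": 0.0, "ry": 0.0, "rz": -0.38}]'

```text
t: 21.38
tcp_pos: [467.9, -89.4, 201.4]
ee_rot: [-0.759, -3.048, -0.0]
contact_force: [0.1, -0.2, 0.6]
grip_width: 0.998
finger_force: 0.0
```

```bash
python3 -c "
from wr import *
wr()
a=vision.capture('wrist')[0]; b=vision.capture('scene')[0]; c=vision.capture('side')[0]
f=lambda i:cv2.resize(i,(400,250))
cv2.imwrite('pics/end.png',np.vstack([np.hstack([f(a),f(b)]),np.hstack([f(c),cv2.resize(b[110:220,244:420],(400,250))])]))"
```

```text
t 21.38 yaw 62.03 j6 -1.433 tau [-0.024  0.01  -0.025]
wrist padtop 1277 x [-16.1  -1.1  14.5] y [-32.4 -31.  -24.9  -8.3  -5.9] z [51.1 54.8 56.5]
wrist padside 1237 x [-16.2  -4.3  14.1] y [-22.5 -22.1 -21.5  -5.5  -5.2] z [24.9 43.2 50.9]
 y hist {-40: 1, -34: 8, -33: 45, -32: 78, -31: 84, -30: 84, -29: 74, -28: 87, -27: 85, -26: 88, -25: 88, -24: 98, -23: 356, -22: 583, -21: 4, -20: 1, -19: 2, -18: 1, -12: 18, -11: 57, -10: 72, -9: 72, -8: 69, -7: 110, -6: 345, -5: 3, -4: 1}
 roll axis [ -1.03 -61.43] 4216 res 0.38
wrist stopface 507 x [-43.7 -37.1 -30.4] y [-89.5 -89.2 -88.6 -88.  -87.6] z [25.8 38.  49.5]
wrist plateedge 21082 x [-54.5 -28.9  52.9] y [-92.4 -67.8   0.7  96.2 106. ] z [ 9.5 11.  11.9]
wrist knobtop 7558 x [-23.2  -1.3  21.7] y [42.1 47.6 65.1 82.2 87.2] z [89.9 93.  94.5]
```

View pics/end.png

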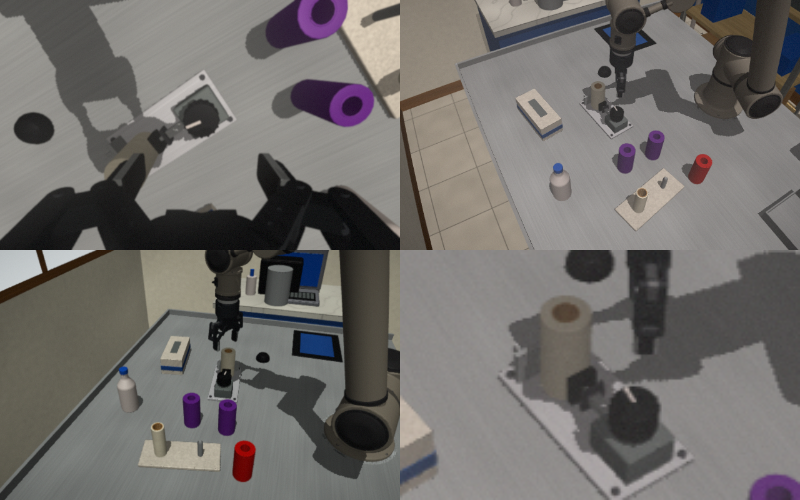

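The final views show the roll upright against the stop plate, with the pad pressed on it: pad face −33.3, stop −88.6, so 55.3 mm for the 56 mm roll. That puts the pad about 7.3 mm back on its spring, against 7.5 for a quarter turn. The thin roll is on its post, the bystanders are where they were, and the gripper is clear.

```bash
python3 -c "
from bench import bot
print(bot.close_job())"
```

```text
the job is handed in; nothing more can be done
None
```

The job is handed in: the full roll stands in the holder against the stop plate, the knob is about a quarter turn past snug and released, and the thin roll and the other things were left where they were. It took about 22 s of the 67 s.

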